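Put the insert back in the stayed transit case

ROBOT

A 6-joint arm with a two-finger parallel gripper is mounted at the origin on the work surface. World frame = base frame: x ahead of the robot, y to its left, z up, the work surface at z = 0. Lengths are in m, angles in rad, forces in N, time in s.
With the tool pointing down it reaches from about 0.35 to 0.975 m from the base axis. Payload 4.9 kg.
Tool frame: the origin (TCP) lies on the centre line of the jaws, within the pads' length; the fingertips stand manip.tip_reach ahead of it and the grasp point (between the pads) is the TCP (manip.tip_reach is the distance from the TCP to the fingertips, in m); z points along the fingers, y is the line along which they close (so a half turn about z gives the same grasp; the last joint's range is limited). The gripper opens to 85 mm and grips with 20 to 120 N. Pads are 22 mm wide; open, the fingers measure 114 mm over their backs; the gripper's body (76 mm by 85 mm) begins 54 mm behind the grasp point. The pads swing forward as they close: fully open they stand 13 mm farther back than shut.
Start: joints at [1.2, 0.053, 1.613, -0, 1.476, -0.119], TCP at [0.156, 0.605, 0.25] pointing down, gripper open.
Joint ranges: [-3.01, 3.01], [-1.01, 2.22], [0.06, 2.58], [-1.02, 4.17], [0.09, 2.62], [-3.14, 3.14]. Speed limits (rad/s): [2.57, 2.57, 3.14, 3.14, 3.14, 3.14].

INTERFACE

Orientations are given as a unit quaternion [w, x, y, z].
In Python, from plant import manip gives the robot as it stands. The module is installed in compiled form; this text tells all that it offers.
- The arm moves only by the tool move_arm, never from a script. Its argument "rows" is a list of rows, each a list of 7 numbers: the shift along the tool's x, y, z in cm, then the turn, a rotation vector about the tool's x, y, z in degrees, then the opening, from -1 (shut) to 1 (fully open). In form: [[tx, ty, tz, ax, ay, az, jaw], ...]. A call has 1 to 20 rows; each row shifts and turns the commanded pose from where the row before left it, along the tool's axes as they then stand; what a row does not reach is not made up. A row lasts 1/12 s, in which the tool goes at most 41.7 mm and 7.16 degrees, less where a joint would pass 70% of its speed; a pose out of reach is approached as far as the arm can. A call is refused whole if a number of a shift passes 4.17 or a number of a turn 7.16, either way. A call with a gripper value outside its range is refused whole. The fingers move at their own pace and stop on an object; the grip force is fixed at half the most. Time passes only in rows, so rows that do not move let the fingers close. It gives the time, the measured TCP pose, the force, the opening and the grip force at its end, in the units of the state.
- manip.state(): the state, without advancing time (a new reading comes with each control period).
- manip.grab_frame(name): name is "side" or "top"; returns a dict with "img" (400x640x3 uint8, blue, green, red), "mtx" (3x3 intrinsics, pixels), "R" (3x3) and "t" (3): a world point X has camera coordinates R X + t. Camera axes: x right, y down, z forward; pixel columns grow to the right and rows downward; lengths in m; the calibration is good to about 2 mm. A picture is of the moment at which its call begins. There is no depth.
- manip.job_done(): hands the job in; it is judged then, once.
The state is a dict: "time": time; "joint_pos": joint angles; "joint_vel": joint speeds; "joint_efforts": joint torques, N m; "tool_pos": TCP position; "tool_rot": TCP orientation; "contact_force": force on the tool from outside, world axes, zero at the start; "ft_torque": the same for the moment, N m; "gripper_width": opening from 0.0 (shut) to 1.0 (fully open); "grasp_force": force on a finger pad.
Only numpy, scipy, OpenCV 4.12 (cv2) and the standard library are available. Lean on these libraries where they do the work, as an engineer would, in place of code of your own. Each camera call takes 0.05 s, during which the arm holds its last target. There are 200 camera calls.

TASK

The tall aluminium insert belongs in its transit case. Raise the case's lid by its bar until the folding stay at the case's end goes past straight and locks, let go so that the lid stands by itself, and gently set the insert upright in the empty bay. Then lift the stay's knee by its peg back past straight, fold it, and lower the lid shut without letting it slam; never force the lid or the stay so hard that the stay's clamped foot slips in its slot, and leave everything else in its place.

Things in the scene. Friction and masses are not known exactly. Their poses are not given: they have to be found in the camera images.
- case: Dark grey open case fixed to the bench, 220 (its x) x 190 (its y) mm, rim 90 mm high. Origin at the centre of its underside, z up. The lid's hinge runs along the rear (+y) rim, the front is at -y; the folding stay is outside the -x end, which faces the robot.
- lid (a joint): Lid angle, rad: 0 shut, grows as the front edge rises. Lid 0.7 to 1.0 kg; let go over 0.07 rad open and unlocked, it slams. The stay comes straight and stops the lid between 1.25 and 1.5 rad (differs each time); its knee then drops past straight onto a stop as the lid is let down, and the lid rests locked 0.12 to 0.17 rad lower. Let down short of that, it folds again.
- lid_hinge (a point): Centre of the lid's hinge line (mid length of the case, rim height 90 mm). The lid is 190 mm deep, 15 mm thick.
- lid_bar (a point): Middle of the round steel pull bar, 12 mm diameter, 110 mm long along the case's x, held 40 mm clear of the lid's front edge by a post at each end; 230 mm from the hinge line and 8 mm above the hinge line when shut. Free to turn between finger pads.
- stay_peg (a point): Grip point on the round steel peg at the knee of the two-link flat steel stay (links 76.5 mm each), 12 mm diameter, 69 mm long, along the case's x, sticking out away from the case; the point is 65 mm out from the case's end, 17 mm from the tip. It moves on a circle of 76.5 mm radius about stay_pivot: up and to the rear when locked, to the front when shut.
- stay_pivot (a point): Lower pivot of the stay (6 mm out from the case's end, 53 to 67 mm above the bench, 100 mm in front of the hinge line). It sits on a small steel foot clamped in an upright slot; its height there differs from start to start. More than 60 N along the slot (about 20 N at the lid's bar beyond the stop, or 60 N up or down on the peg) makes it slip, which must not happen.
- insert: Loose plain aluminium cylinder standing on the bench, 24 mm diameter, 60 mm high, about 0.09 kg. Origin at the centre of its underside, z along its axis.
- bay_pad: Thin round pad on the floor of the empty bay. Origin at the bay's centre, on its floor, 5 mm above the bench. The bay is 33 mm square and 28 mm deep, in a black block inside the case; three bays lie in a row along the case's x at 55 mm pitch, 50 mm in front of the case's centre; any of them may be the empty one.
- plug_a: Bystander: short aluminium sleeve, 24 mm diameter, 34 mm high, standing in one of the three bays. Origin at the centre of its underside.
- plug_b: Bystander: short brass sleeve, 24 mm diameter, 34 mm high, standing in another of the three bays. Origin at the centre of its underside.
- head: Bystander: loose round aluminium probe connection head with a side spout, 64 mm diameter, 66 mm high, on the bench. Origin under its centre.
- head_cap: Bystander: the connection head's flat round aluminium cap, 68 mm diameter, 15 mm high, lying on the bench. Origin under its centre.
- handheld: Bystander: dark handheld meter lying on the bench, 190 x 100 x 45 mm. Origin under its centre.
- cleaner: Bystander: spray can standing on the bench, 48 mm diameter, 130 mm high. Origin under its centre.

How it is judged:
On the way, in this order (a step that is already met when the one before it is completed fails the run):
1. the lid has been raised past the lock point, rests on its locked stay, and is let go (value of joint lid above 1 rad and velocity of joint lid above -0.1 rad/s and contact force between the fingers and anything else below 0.5 N), for 0.5 s.
2. the insert stands upright in the empty bay, let go, while the lid still stands on its locked stay (all of step 1 and horizontal distance between insert and bay_pad below 0.009 m and z of insert in the frame of bay_pad below 0.006 m and angle between insert's own z axis and vertical below 0.12 rad), for 0.2 s.
At the end, for the whole second after the job is handed in: The lid is shut (under 0.03 rad), and the insert stands at rest in the bay that was empty: on its floor (within 6 mm), within 9 mm of its centre, upright within 0.12 rad (value of joint lid below 0.03 rad and horizontal distance between insert and bay_pad below 0.009 m and z of insert in the frame of bay_pad below 0.006 m and angle between insert's own z axis and vertical below 0.12 rad and linear speed of insert below 0.02 m/s); the robot touches nothing.
It fails at once if the stay's foot slipped more than 2 mm in its slot (lid or stay forced) (distance of stay_pivot from where it was at the start of the episode above 0.002 m).
It fails at once if the lid slammed (below 0.3 rad it came down faster than 3.5 rad/s) (value of joint lid below 0.3 rad and velocity of joint lid below -3.5 rad/s).
It fails at once if the insert was dropped into the bay (over 0.6 m/s) (horizontal distance between insert and bay_pad below 0.02 m and z of insert in the frame of bay_pad below 0.05 m and linear speed of insert above 0.6 m/s).
It fails at once if a bystander was moved more than 20 mm (distance of any of plug_a, plug_b, head, head_cap, handheld, cleaner from where it was at the start of the episode above 0.02 m).
It also fails if it takes over 72 s, if anything falls off the work surface, if the arm or the gripper's body presses on something with over 40 N, if the wrist force passes 120 N, or if a joint passes its speed limit or range.

## Working session

There is one attempt and no reset: what is moved stays moved. The work goes in short steps, Python scripts to look and compute and a tool call to move; the robot and the scene stay as the last step left them, time stands still between calls to the robot, and variables do not carry over. Pictures are saved under pics/ and viewed, at most 10 in all, crops included, and the job is handed in when it is done.

Besides the shell and the picture viewer there is one more tool, called after "Request:" by a JSON object that holds its "api" and its "payload". move_arm: Moves the arm, as the interface text tells. Its arguments: {"type":"object","properties":{"rows":{"type":"array","items":{"type":"array","items":{"type":"number"}}}},"required":["rows"]}

```bash
mkdir -p pics
python3 - <<'E'
from plant import manip
import cv2,numpy as np
np.set_printoptions(precision=4,suppress=True)
for n in("side","top"):
    f=manip.grab_frame(n);cv2.imwrite(f"pics/{n}0.png",f["img"]);np.savez(f"{n}.npz",mtx=f["mtx"],R=f["R"],t=f["t"])
    print(n,f["mtx"],f["R"],f["t"],-f["R"].T@f["t"])
print(manip.state(),manip.tip_reach)
E
```

```text
side [[450.6961   0.     313.6321]
 [  0.     450.6961 198.387 ]
 [  0.       0.       1.    ]] [[ 0.9903 -0.1382  0.0139]
 [-0.0652 -0.5507 -0.8321]
 [ 0.1227  0.8232 -0.5544]] [-0.5997  0.13    1.2789] [ 0.4454 -1.064   0.8256]
top [[403.6986   0.     321.1267]
 [  0.     403.6986 197.3236]
 [  0.       0.       1.    ]] [[-0.0464 -0.9989  0.0026]
 [-0.9747  0.0447 -0.2189]
 [ 0.2186 -0.0127 -0.9757]] [0.0075 0.6333 1.1298] [ 0.3707 -0.0064  1.241 ]
{'time': 0.1, 'joint_pos': array([ 1.2   ,  0.0533,  1.6142,  0.    ,  1.476 , -0.119 ]), 'joint_vel': array([-0.0006, -0.0017, -0.0035, -0.0004, -0.0017, -0.0009]), 'joint_efforts': array([ -0.0001, -39.4911, -37.1359,  -0.0001,   0.004 ,   0.    ]), 'tool_pos': array([0.1555, 0.6048, 0.2492]), 'tool_rot': array([-0.0002,  0.1256,  0.9921, -0.0009]), 'contact_force': array([ 0.1352, -0.3784,  0.2412]), 'ft_torque': array([-0.0795,  0.008 ,  0.0366]), 'grasp_force': 0.0, 'gripper_width': 1.0017224918316654} 0.019
```

View pics/side0.png

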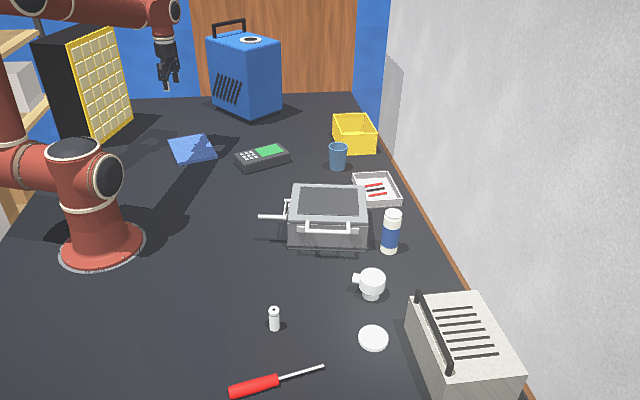

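View pics/top0.png

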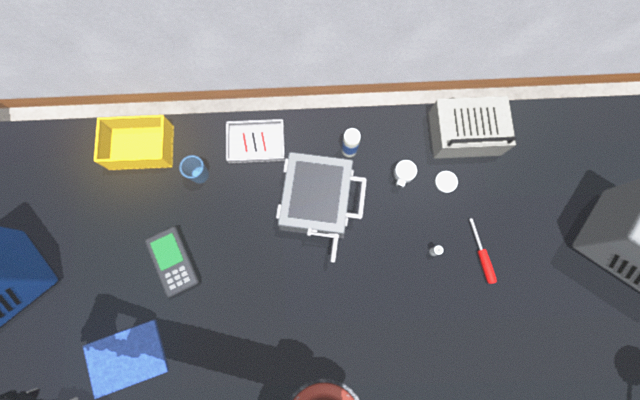

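The side view shows the case at about (328,215), its bar at (328,229), the peg at (270,217) and the insert at (274,319). In the top view the case is at (317,193), the bar at (358,197), the peg at (333,248) and the insert at (436,250). I'll zoom in on a composite.

Run:
```python
import cv2,numpy as np
s=cv2.imread("pics/side0.png");t=cv2.imread("pics/top0.png")
A=cv2.resize(s[170:260,250:380],None,fx=4,fy=4,interpolation=2) #520x360
B=cv2.resize(t[145:270,270:375],None,fx=4,fy=4,interpolation=2) #420x500
C=cv2.resize(s[300:335,255:295],None,fx=5,fy=5,interpolation=2)
D=cv2.resize(t[235:265,420:455],None,fx=5,fy=5,interpolation=2)
o=np.zeros((600,800,3),np.uint8)
A=cv2.resize(s[170:260,250:370],None,fx=3.2,fy=3.2,interpolation=2);B=cv2.resize(t[145:270,270:375],None,fx=3.8,fy=3.8,interpolation=2)
o[:A.shape[0],:A.shape[1]]=A;o[:B.shape[0],390:390+B.shape[1]]=B
o[300:300+C.shape[0],:C.shape[1]]=C;o[300:300+D.shape[0],205:205+175]=D
cv2.imwrite("pics/z0.png",o)
```

```text
(no output)
```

View pics/z0.png

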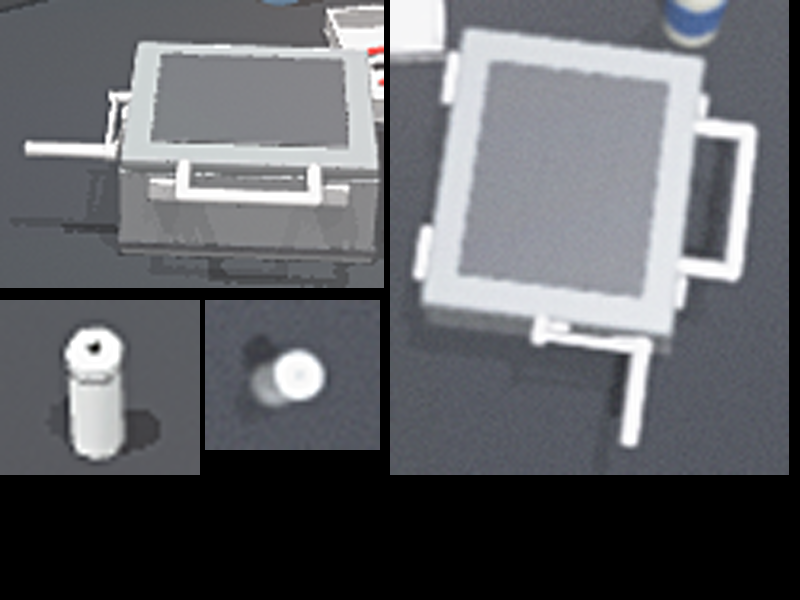

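The zooms show the bar's middle at (249,196) side and (742,200) top, the peg's tip and base, the four lid corners and the insert's top disc. I'll triangulate these and fit the case pose.

```bash
cat > h.py <<'E'
import numpy as np
from scipy.optimize import least_squares
from scipy.spatial.transform import Rotation as Rn
np.set_printoptions(precision=4,suppress=True)
C={n:np.load(f"{n}.npz") for n in("side","top")}
def proj(n,X):
    c=C[n];p=(c["R"]@np.asarray(X,float)+c["t"]);p=c["mtx"]@p;return p[:2]/p[2]
def tri(s,t):
    r=least_squares(lambda X:np.r_[proj("side",X)-s,proj("top",X)-t],[.6,0,.1]);return r.x,np.abs(r.fun).max()
def onz(n,p,z):
    c=C[n];d=c["R"].T@np.linalg.solve(c["mtx"],np.r_[p,1]);o=-c["R"].T@c["t"];return o+d*(z-o[2])/d[2]
E
python3 - <<'E'
from h import *
S=lambda u,v:(250+(u+.5)/3.2-.5,170+(v+.5)/3.2-.5)
T=lambda u,v:(270+(u-390+.5)/3.8-.5,145+(v+.5)/3.8-.5)
pts=dict(barL=((176,193),(736,272)),barR=((323,199),(749,128)),bar=((249,196),(742,200)),pegtip=((26,149),(629,444)),pegbase=((113,151),(641,345)),
FL=((121,162),(671,332)),FR=((377,167),(703,62)),BL=((138,43),(423,303)),BR=((367,50),(464,32)))
P={}
for k,(a,b) in pts.items():
    P[k]=tri(S(*a),T(*b));print(k,*P[k])
ts=(255+95/5-.5+.1,300+49/5-.5+.1);tt=(420+95/5-.4,235+75/5-.4)
print("insert top",tri(ts,tt),onz("top",tt,.06),onz("side",ts,.06))
bs=(255+97/5-.4,300+146/5-.4);print(onz("side",bs,0))
# model fit: case x,y,yaw ; pixels
M=dict(FL=(-.11,-.095,.105),FR=(.11,-.095,.105),BL=(-.11,.095,.105),BR=(.11,.095,.105),bar=(0,-.135,.098),barL=(-.055,-.135,.098),barR=(.055,-.135,.098))
def res(q):
    r=[]
    for k,m in M.items():
        c,s=np.cos(q[2]),np.sin(q[2]);X=(q[0]+c*m[0]-s*m[1],q[1]+s*m[0]+c*m[1],m[2])
        r+=[*(proj("side",X)-S(*pts[k][0])),*(proj("top",X)-T(*pts[k][1]))]
    return np.array(r)
f=least_squares(res,[.7,0,0]);q=f.x;print("case",q,np.degrees(q[2]),f.fun.round(1))
c,s=np.cos(q[2]),np.sin(q[2]);R=np.array([[c,-s,0],[s,c,0],[0,0,1]])
for k in P:print(k,R.T@(P[k][0]-[q[0],q[1],0]))
E
```

```text
barL [ 0.5636 -0.132   0.1002] 0.6945516479800062
barR [ 0.6802 -0.1502  0.0963] 0.5458704124630458
bar [ 0.6214 -0.1406  0.0979] 0.027389534978453867
pegtip [ 0.4419 -0.0449  0.0921] 0.10885148325291993
pegbase [ 0.5156 -0.0577  0.0927] 0.31080787963870193
FL [ 0.522  -0.0805  0.0974] 0.2751881475352036
FR [ 0.7335 -0.1177  0.1002] 0.4268084080434278
BL [0.5536 0.1044 0.0998] 0.25425843153385586
BR [0.7677 0.0674 0.0988] 0.6650099464652044
insert top (array([ 0.4641, -0.3575,  0.0576]), np.float64(0.13166542654235514)) [ 0.4635 -0.3567  0.06  ] [ 0.4643 -0.3597  0.06  ]
[ 0.4628 -0.3633  0.    ]
case [ 0.6438 -0.0083 -0.1696] -9.715975474409227 [-0.7 -1.6  1.2  0.8  1.  -0.8  1.  -1.8 -1.  -1.3 -0.   0.2 -0.3 -1.4
  0.1 -1.5 -0.1  0.1  0.3  0.1  1.8  0.5 -0.1 -0.3 -2.3 -0.2  0.3  0.9]
barL [-0.0581 -0.1355  0.1002]
barR [ 0.0598 -0.1338  0.0963]
bar [ 0.0003 -0.1342  0.0979]
pegtip [-0.1928 -0.0701  0.0921]
pegbase [-0.118  -0.0704  0.0927]
FL [-0.1078 -0.0918  0.0974]
FR [ 0.1069 -0.0927  0.1002]
BL [-0.1079  0.0959  0.0998]
BR [0.1094 0.0955 0.0988]
```

Request:
{"api": "move_arm", "payload": {"rows": [[0,0,0,0,0,-4.7,1],[-2.4,-2.7,0,0,0,0,0],[-2.4,-2.7,0,0,0,0,-0.25],[-2.4,-2.7,0,0,0,0,-0.25],[-2.4,-2.7,0,0,0,0,-0.25],[-2.4,-2.7,0,0,0,0,-0.25],[-2.4,-2.7,0,0,0,0,-0.25],[-2.4,-2.7,0,0,0,0,-0.25],[-2.4,-2.7,0,0,0,0,-0.25],[-2.4,-2.7,0,0,0,0,-0.25],[-2.4,-2.7,0,0,0,0,-0.25],[-2.4,-2.7,0,0,0,0,-0.25],[-2.4,-2.7,0,0,0,0,-0.25],[-2.4,-2.7,0,0,0,0,-0.25],[-2.4,-2.7,0,0,0,0,-0.25],[-2.4,-2.7,0,0,0,0,-0.25],[-2.4,-2.7,0,0,0,0,-0.25],[-2.4,-2.7,0,0,0,0,-0.25],[-2.4,-2.7,0,0,0,0,-0.25],[-2.4,-2.7,0,0,0,0,-0.25]]}}

```text
time: 1.77
tool_pos: [0.5188, 0.0208, 0.2498]
tool_rot: [-0.0, 0.085, 0.996, 0.0]
contact_force: [1.2, 0.2, 0.5]
gripper_width: 0.379
grasp_force: 0.0
```

```bash
cat >> h.py <<'E'
Q=np.array([.6438,-.0083,-.1696])
def W(m):  # case -> world
    c,s=np.cos(Q[2]),np.sin(Q[2]);return np.array([[c,-s,0],[s,c,0],[0,0,1]])@np.asarray(m,float)+[Q[0],Q[1],0]
def K(X):
    c,s=np.cos(Q[2]),np.sin(Q[2]);return np.array([[c,-s,0],[s,c,0],[0,0,1]]).T@(np.asarray(X,float)-[Q[0],Q[1],0])
def rot(q):return Rn.from_quat(np.r_[q[1:],q[0]])
def st():
    from plant import manip
    s=manip.state();R=rot(s["tool_rot"]).as_matrix()
    print("t",s["time"],"case",K(s["tool_pos"])*1e3,"w",s["tool_pos"],"F",s["contact_force"],"g",s["gripper_width"],s["grasp_force"]);return s,R
def to(X,zc=(0,0,-1),yc=(0,1,0)): # shift (cm, tool) and turn (deg) from measured to world X, with tool z, y in case axes
    s,R=st();c=W([0,0,0])
    z=W(zc)-c;z/=np.linalg.norm(z);y=W(yc)-c;y-=z*(y@z);y/=np.linalg.norm(y)
    G=np.c_[np.cross(y,z),y,z]
    print("shift",R.T@(X-s["tool_pos"])*100,"turn",np.degrees(Rn.from_matrix(R.T@G).as_rotvec()))
E
python3 -c "
from h import *
to(W([0,-.135,.098]))"
```

```text
t 1.7667 case [-128.0873    7.6281  249.8391] w [0.5188 0.0208 0.2498] F [1.1919 0.2004 0.4969] g 0.37884252642247324 0.0
shift [-12.8258 -14.2567  15.1753] turn [ 0.0049 -0.0332 -0.0331]
```

Request:
{"api": "move_arm", "payload": {"rows": [[-2.5,-2.8,0,0,0,0,-0.25],[-2.5,-2.8,0,0,0,0,-0.25],[-2.5,-2.8,0,0,0,0,-0.25],[-2.5,-2.8,1,0,0,0,-0.25],[-2,-2.6,2,0,0,0,-0.25],[0,0,3,0,0,0,-0.25],[0,0,3,0,0,0,-0.25],[0,0,0,0,0,0,-0.25],[0,0,0,0,0,0,-0.25]]}}

```text
time: 2.52
tool_pos: [0.6117, -0.1332, 0.1576]
tool_rot: [-0.003, 0.085, 0.996, 0.001]
contact_force: [-0.1, 0.7, 0.3]
gripper_width: 0.379
grasp_force: 0.0
```

```bash
python3 -c "
from h import *
to(W([0,-.135,.098]))"
```

```text
t 2.5167 case [ -10.5546 -128.4909  157.5871] w [ 0.6117 -0.1332  0.1576] F [-0.0803  0.6967  0.2705] g 0.37876752593552115 0.0
shift [-1.0904 -0.6565  5.9518] turn [ 0.0567 -0.3338 -0.0181]
```

Request:
{"api": "move_arm", "payload": {"rows": [[-1.1,-0.65,0,0,0,0,-0.25],[0,0,2,0,0,0,-0.25],[0,0,2,0,0,0,-0.25],[0,0,1.9,0,0,0,-0.25],[0,0,0,0,0,0,-0.25],[0,0,0,0,0,0,-1],[0,0,0,0,0,0,-1],[0,0,0,0,0,0,-1],[0,0,0,0,0,0,-1],[0,0,0,0,0,0,-1],[0,0,0,0,0,0,-1]]}}

```text
time: 3.43
tool_pos: [0.6245, -0.1406, 0.104]
tool_rot: [0.002, 0.085, 0.996, 0.001]
contact_force: [-0.0, 5.6, -0.7]
gripper_width: 0.112
grasp_force: 58.5
```

```bash
python3 -c "
from h import *
to(W([0,-.135,.098]))"
```

```text
t 3.4333 case [   3.3032 -133.6469  103.9513] w [ 0.6245 -0.1406  0.104 ] F [-0.0022  5.5938 -0.6662] g 0.11162506752778197 58.487008810043335
shift [ 0.3321 -0.1367  0.5938] turn [0.1414 0.1719 0.0051]
```

```bash
python3 -c "
from h import *
a=np.linspace(0,1.1,21)+.035
print(np.c_[-23.01*np.diff(np.cos(a)),-23.01*np.diff(np.sin(a))].round(2).tolist())
S=lambda u,v:(250+(u+.5)/3.2-.5,170+(v+.5)/3.2-.5)
T=lambda u,v:(270+(u-390+.5)/3.8-.5,145+(v+.5)/3.8-.5)
print(K(tri(S(120,97),T(540,330))[0]))"
```

```text
[[0.08, -1.26], [0.15, -1.26], [0.22, -1.25], [0.29, -1.23], [0.35, -1.22], [0.42, -1.19], [0.48, -1.17], [0.55, -1.14], [0.61, -1.11], [0.67, -1.07], [0.73, -1.04], [0.78, -0.99], [0.84, -0.95], [0.89, -0.9], [0.94, -0.85], [0.98, -0.8], [1.02, -0.74], [1.06, -0.69], [1.1, -0.63], [1.13, -0.57]]
[-0.1174  0.0061  0.0977]
```

Request:
{"api": "move_arm", "payload": {"rows": [[0,0.08,-1.26,0,0,0,-1],[0,0.15,-1.26,0,0,0,-1],[0,0.22,-1.25,0,0,0,-1],[0,0.29,-1.23,0,0,0,-1],[0,0.35,-1.22,0,0,0,-1],[0,0.42,-1.19,0,0,0,-1]]}}

```text
time: 3.93
tool_pos: [0.6269, -0.1267, 0.1774]
tool_rot: [0.002, 0.085, 0.996, -0.0]
contact_force: [5.6, 1.0, -7.7]
gripper_width: 0.114
grasp_force: 58.3
```

```bash
cat >> h.py <<'E'
def lid():
    s,R=st();k=K(s["tool_pos"]);k=k*1;k[2]-=.006
    print("theta",np.arctan2(k[2]-.09,.095-k[1])-.035,"r",np.hypot(k[2]-.09,.095-k[1]),"Fcase",K(s["contact_force"]+W([0,0,0])))
E
python3 -c "
from h import *
lid()"
```

```text
t 3.9333 case [   3.336  -119.5118  177.4008] w [ 0.6269 -0.1267  0.1774] F [ 5.5802  1.004  -7.6811] g 0.11407201533523989 58.303672671318054
theta 0.3276839228923559 r 0.22943709957365216 Fcase [ 5.3306  1.9314 -7.6811]
```

Request:
{"api": "move_arm", "payload": {"rows": [[0,0.48,-1.17,0,0,0,-1],[0,0.55,-1.14,0,0,0,-1],[0,0.61,-1.11,0,0,0,-1],[0,0.67,-1.07,0,0,0,-1],[0,0.73,-1.04,0,0,0,-1],[0,0.78,-0.99,0,0,0,-1],[0,0.84,-0.95,0,0,0,-1],[0,0.89,-0.9,0,0,0,-1],[0,0.94,-0.85,0,0,0,-1],[0,0.98,-0.8,0,0,0,-1],[0,1.02,-0.74,0,0,0,-1],[0,1.06,-0.69,0,0,0,-1],[0,1.1,-0.63,0,0,0,-1],[0,1.13,-0.57,0,0,0,-1]]}}

```text
time: 5.1
tool_pos: [0.6472, -0.0138, 0.3084]
tool_rot: [0.005, 0.086, 0.996, -0.004]
contact_force: [2.4, -7.0, 4.9]
gripper_width: 0.111
grasp_force: 58.6
```

```bash
python3 -c "
from h import *
lid()
a=np.arange(1.1,1.5,.02)+.035
print(np.c_[a[1:]-.035,-23.01*np.diff(np.cos(a)),-23.01*np.diff(np.sin(a))].round(2).tolist())
from plant import manip
import cv2
o=np.zeros((600,800,3),np.uint8)
s=manip.grab_frame('side')['img'];t=manip.grab_frame('top')['img']
cv2.imwrite('pics/s1.png',s);cv2.imwrite('pics/t1.png',t)
A=cv2.resize(s[110:260,240:380],None,fx=2.8,fy=2.8,interpolation=2);B=cv2.resize(t[150:270,270:370],None,fx=4,fy=4,interpolation=2)
o[:A.shape[0],:A.shape[1]]=A;o[:B.shape[0],400:400+B.shape[1]]=B
cv2.imwrite('pics/z1.png',o)"
```

```text
t 5.1 case [  4.2983  -4.8815 308.3757] w [ 0.6472 -0.0138  0.3084] F [ 2.378  -7.0138  4.8823] g 0.11149210552577338 58.554264307022095
theta 1.096185245843205 r 0.23469074464648312 Fcase [ 3.5277 -6.5118  4.8823]
[[1.12, 0.42, -0.19], [1.14, 0.42, -0.18], [1.16, 0.43, -0.17], [1.18, 0.43, -0.16], [1.2, 0.43, -0.16], [1.22, 0.44, -0.15], [1.24, 0.44, -0.14], [1.26, 0.44, -0.13], [1.28, 0.44, -0.12], [1.3, 0.45, -0.11], [1.32, 0.45, -0.1], [1.34, 0.45, -0.09], [1.36, 0.45, -0.09], [1.38, 0.45, -0.08], [1.4, 0.46, -0.07], [1.42, 0.46, -0.06], [1.44, 0.46, -0.05], [1.46, 0.46, -0.04], [1.48, 0.46, -0.03]]
```

View pics/z1.png

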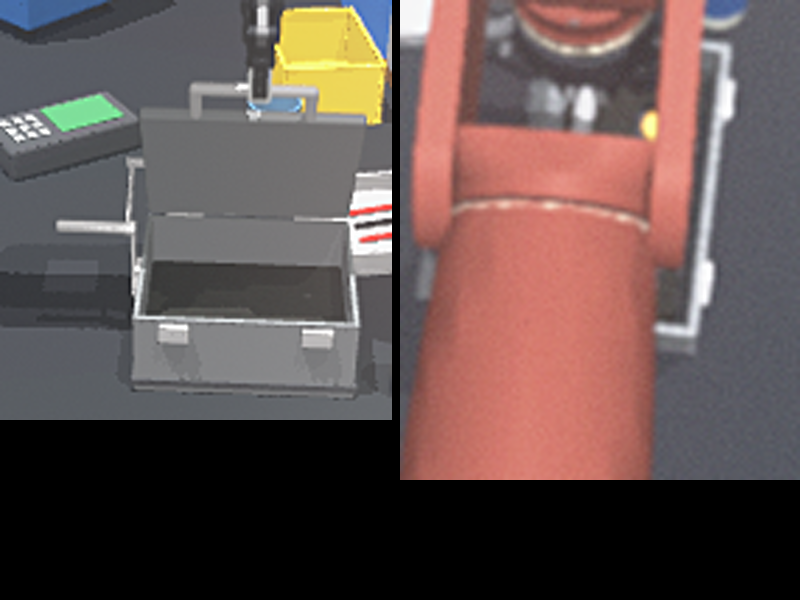

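The lid is at about 1.10 rad, with the knee still forward of the pivot-to-lid line. I'll go on slowly.

Request:
{"api": "move_arm", "payload": {"rows": [[0,0.42,-0.19,0,0,0,-1],[0,0.42,-0.18,0,0,0,-1],[0,0.43,-0.17,0,0,0,-1],[0,0.43,-0.16,0,0,0,-1],[0,0.43,-0.16,0,0,0,-1],[0,0.44,-0.15,0,0,0,-1],[0,0,0,0,0,0,-1],[0,0,0,0,0,0,-1]]}}

```text
time: 5.87
tool_pos: [0.6518, 0.0117, 0.3197]
tool_rot: [0.006, 0.086, 0.996, -0.003]
contact_force: [1.0, -7.1, 9.0]
gripper_width: 0.112
grasp_force: 59.4
```

```bash
python3 -c "
from h import *
lid()"
```

```text
t 5.8667 case [  4.4743  21.0817 319.7097] w [0.6518 0.0117 0.3197] F [ 0.9659 -7.119   9.0359] g 0.1121297964421005 59.447786808013916
theta 1.2166697430143187 r 0.23560551222341455 Fcase [ 2.1536 -6.8539  9.0359]
```

Request:
{"api": "move_arm", "payload": {"rows": [[0,0.44,-0.22,0,0,0,-1],[0,0.44,-0.2,0,0,0,-1],[0,0.44,-0.2,0,0,0,-1],[0,0,0,0,0,0,-1],[0,0,0,0,0,0,-1]]}}

```text
time: 6.28
tool_pos: [0.6542, 0.0255, 0.3246]
tool_rot: [0.006, 0.085, 0.996, -0.002]
contact_force: [4.1, -4.3, 5.1]
gripper_width: 0.108
grasp_force: 58.9
```

```bash
python3 -c "
from h import *
lid()"
```

```text
t 6.2833 case [  4.5903  35.0912 324.5762] w [0.6542 0.0255 0.3246] F [ 4.1333 -4.3413  5.0718] g 0.10775643411727862 58.94646227359772
theta 1.279466490648162 r 0.2362967556456476 Fcase [ 4.8068 -3.5814  5.0718]
```

Request:
{"api": "move_arm", "payload": {"rows": [[0,0.44,-0.15,0,0,0,-1],[0,0.3,-0.1,0,0,0,-1],[0,0,0,0,0,0,-1],[0,0,0,0,0,0,-1]]}}

```text
time: 6.62
tool_pos: [0.6556, 0.0332, 0.327]
tool_rot: [0.006, 0.085, 0.996, -0.002]
contact_force: [4.6, -2.6, 4.7]
gripper_width: 0.114
grasp_force: 58.8
```

```bash
python3 -c "
from h import *
lid()"
```

```text
t 6.6167 case [  4.5972  42.9356 327.0286] w [0.6556 0.0332 0.327 ] F [ 4.5849 -2.6235  4.7266] g 0.11381852940356554 58.80178928375244
theta 1.314140289037615 r 0.236822567518096 Fcase [ 4.9619 -1.812   4.7266]
```

Request:
{"api": "move_arm", "payload": {"rows": [[0,0.3,-0.08,0,0,0,-1],[0,0.2,-0.05,0,0,0,-1],[0,0,0,0,0,0,-1],[0,0,0,0,0,0,-1]]}}

```text
time: 6.95
tool_pos: [0.6565, 0.0381, 0.3282]
tool_rot: [0.006, 0.085, 0.996, -0.002]
contact_force: [4.5, -2.6, 4.4]
gripper_width: 0.108
grasp_force: 58.8
```

```bash
python3 -c "
from h import *
lid()"
```

```text
t 6.95 case [  4.6331  47.9074 328.1678] w [0.6565 0.0381 0.3282] F [ 4.4523 -2.6031  4.3796] g 0.10824971719592519 58.77086162567139
theta 1.335672864286955 r 0.23689571719573882 Fcase [ 4.8278 -1.8143  4.3796]
```

Request:
{"api": "move_arm", "payload": {"rows": [[0,0.3,-0.07,0,0,0,-1],[0,0.2,-0.04,0,0,0,-1],[0,0,0,0,0,0,-1],[0,0,0,0,0,0,-1]]}}

```text
time: 7.28
tool_pos: [0.6573, 0.0429, 0.3292]
tool_rot: [0.006, 0.085, 0.996, -0.002]
contact_force: [4.9, -3.7, 4.0]
gripper_width: 0.108
grasp_force: 58.7
```

```bash
python3 -c "
from h import *
lid()"
```

```text
t 7.2833 case [  4.6785  52.7919 329.189 ] w [0.6573 0.0429 0.3292] F [ 4.8815 -3.6804  3.9676] g 0.10770352773597441 58.71419012546539
theta 1.3567312111562697 r 0.23697808656341549 Fcase [ 5.4327 -2.8037  3.9676]
```

Request:
{"api": "move_arm", "payload": {"rows": [[0,0.3,-0.06,0,0,0,-1],[0,0.2,-0.04,0,0,0,-1],[0,0,0,0,0,0,-1],[0,0,0,0,0,0,-1]]}}

```text
time: 7.62
tool_pos: [0.6582, 0.0478, 0.3301]
tool_rot: [0.006, 0.085, 0.996, -0.002]
contact_force: [5.9, -2.5, 3.8]
gripper_width: 0.111
grasp_force: 58.7
```

```bash
python3 -c "
from h import *
lid()"
```

```text
t 7.6167 case [  4.6973  57.7296 330.0899] w [0.6582 0.0478 0.3301] F [ 5.8792 -2.5134  3.7883] g 0.11107391339134573 58.66185665130615
theta 1.3779076698243264 r 0.23703832547801318 Fcase [ 6.2191 -1.485   3.7883]
```

Request:
{"api": "move_arm", "payload": {"rows": [[0,0.3,-0.05,0,0,0,-1],[0,0.2,-0.03,0,0,0,-1],[0,0,0,0,0,0,-1],[0,0,0,0,0,0,-1]]}}

```text
time: 7.95
tool_pos: [0.659, 0.0518, 0.3312]
tool_rot: [0.006, 0.086, 0.996, -0.003]
contact_force: [4.4, -5.9, 5.0]
gripper_width: 0.107
grasp_force: 59.1
```

```bash
python3 -c "
from h import *
lid()
from plant import manip
import cv2
s=manip.grab_frame('side')['img']
cv2.imwrite('pics/s2.png',s)
A=cv2.resize(s[110:260,240:380],None,fx=4,fy=4,interpolation=2)
for a in (1.3,1.35,1.4):
  pass
cv2.imwrite('pics/z2.png',A)"
```

```text
t 7.95 case [  4.8133  61.8085 331.1843] w [0.659  0.0518 0.3312] F [ 4.4169 -5.8551  4.999 ] g 0.10712278606357802 59.121129512786865
theta 1.3955926074455398 r 0.23751495101291975 Fcase [ 5.3418 -5.0256  4.999 ]
```

View pics/z2.png

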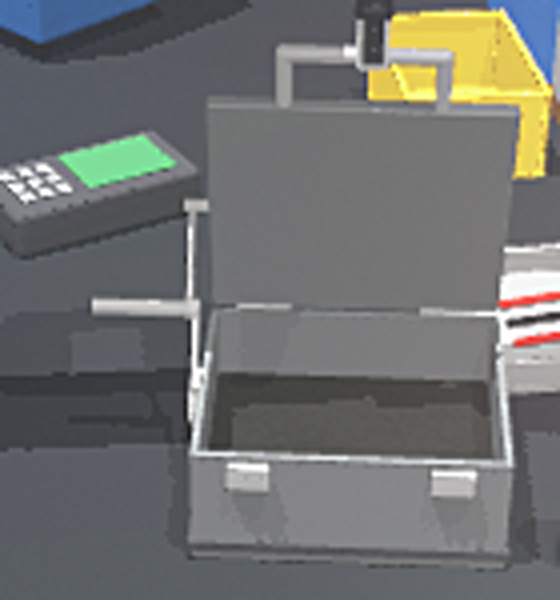

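```bash
cat >> h.py <<'E'
def peg(p,x,z0):
    f=lambda a:np.hypot(*(proj("side",W([x,-.005-.0765*np.cos(a),z0+.0765*np.sin(a)]))-p))
    a=np.linspace(.2,2.4,441);d=np.array([f(b) for b in a]);i=d.argmin();return a[i],d[i]
E
python3 -c "
from h import *
for z0 in (.053,.057,.062):
  print(z0,peg((263.2,186.2),-.192,z0),peg((289.4,187),-.118,z0),'straight dir',[ (np.arctan2(.09+.0894*np.sin(.09+t)-z0,-(.095-.0894*np.cos(.09+t)+.005))) for t in (1.3,1.35,1.4)])
  for t in np.arange(1.2,1.5,.02):
    y,z=.095-.0894*np.cos(.09+t),.09+.0894*np.sin(.09+t)
    if np.hypot(y+.005,z-z0)>.153: print('theta*',t);break
"
```

```text
0.053 (np.float64(2.1849999999999996), np.float64(1.8832644933505887)) (np.float64(2.21), np.float64(2.3955529133883067)) straight dir [np.float64(2.162278795167735), np.float64(2.1836274121944945), np.float64(2.205117159756741)]
theta* 1.36
0.057 (np.float64(2.2399999999999998), np.float64(0.9182998319941655)) (np.float64(2.28), np.float64(1.74835580896556)) straight dir [np.float64(2.1774303970891777), np.float64(2.198932530228009), np.float64(2.22057496494583)]
theta* 1.4000000000000001
0.062 (np.float64(2.4), np.float64(0.15902309988647045)) (np.float64(2.4), np.float64(1.3961733903525477)) straight dir [np.float64(2.1973474072621175), np.float64(2.219015161389929), np.float64(2.240822985107018)]
theta* 1.4600000000000002
```

The picture shows the stay's two links almost in line, with the peg tip at (263,186), and the force is beginning to rise. One more small step to confirm.

Request:
{"api": "move_arm", "payload": {"rows": [[0,0.2,-0.03,0,0,0,-1],[0,0,0,0,0,0,-1],[0,0,0,0,0,0,-1]]}}

```text
time: 8.25
tool_pos: [0.6591, 0.0526, 0.3313]
tool_rot: [0.005, 0.086, 0.996, -0.004]
contact_force: [2.7, -10.1, 4.7]
gripper_width: 0.111
grasp_force: 59.1
```

```bash
python3 -c "
from h import *
lid()"
```

```text
t 8.25 case [  4.8095  62.6238 331.2745] w [0.6591 0.0526 0.3313] F [  2.6712 -10.0523   4.7132] g 0.11113033854361772 59.11344230175018
theta 1.3990449806502225 r 0.23749165948509102 Fcase [ 4.3296 -9.4572  4.7132]
```

Request:
{"api": "move_arm", "payload": {"rows": [[0,-0.3,0.04,0,0,0,-1],[0,-0.4,0.07,0,0,0,-1],[0,-0.4,0.08,0,0,0,-1],[0,-0.45,0.09,0,0,0,-1],[0,-0.45,0.1,0,0,0,-1],[0,0,0,0,0,0,-1],[0,0,0,0,0,0,-1]]}}

```text
time: 8.83
tool_pos: [0.656, 0.0353, 0.328]
tool_rot: [0.006, 0.086, 0.996, -0.001]
contact_force: [3.9, -2.8, 6.1]
gripper_width: 0.109
grasp_force: 59.2
```

```bash
python3 -c "
from h import *
lid()
from plant import manip
import cv2
s=manip.grab_frame('side')['img']
cv2.imwrite('pics/s3.png',s)
A=np.hstack([cv2.resize(cv2.imread('pics/s2.png')[150:230,255:320],None,fx=6,fy=6,interpolation=2),cv2.resize(s[150:230,255:320],None,fx=6,fy=6,interpolation=2)])
cv2.imwrite('pics/z3.png',A)"
```

```text
t 8.8333 case [  4.6843  45.0493 327.9755] w [0.656  0.0353 0.328 ] F [ 3.9375 -2.8369  6.129 ] g 0.1088775448883657 59.218021631240845
theta 1.3237073230424428 r 0.23729247652100072 Fcase [ 4.3598 -2.1316  6.129 ]
```

View pics/z3.png

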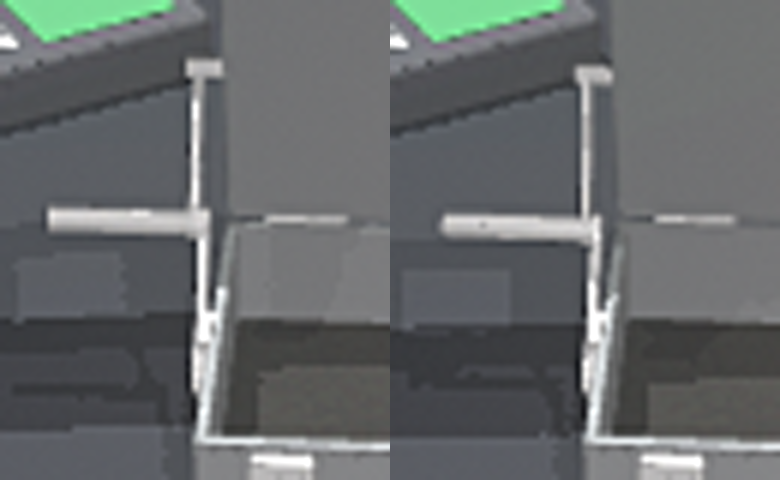

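The right-hand view is after a partial let-down. The peg is shorter and its tip has moved right from (263,186) to (263.7,187.5), so the knee has gone rearward, past straight. I'll keep letting it down until it rests.

Request:
{"api": "move_arm", "payload": {"rows": [[0,-0.4,0.1,0,0,0,-1],[0,-0.4,0.1,0,0,0,-1],[0,-0.3,0.09,0,0,0,-1],[0,0,0,0,0,0,-1],[0,0,0,0,0,0,-1]]}}

```text
time: 9.3
tool_pos: [0.6541, 0.0249, 0.3252]
tool_rot: [0.006, 0.085, 0.996, -0.0]
contact_force: [3.4, -2.6, 5.8]
gripper_width: 0.114
grasp_force: 59.3
```

```bash
python3 -c "
from h import *
lid()"
```

```text
t 9.3 case [  4.5804  34.5036 325.2469] w [0.6541 0.0249 0.3252] F [ 3.4203 -2.5798  5.7988] g 0.11437231663512198 59.28027033805847
theta 1.277786092560555 r 0.2370948507733545 Fcase [ 3.8066 -1.9654  5.7988]
```

Request:
{"api": "move_arm", "payload": {"rows": [[0,-0.25,0.07,0,0,0,-1],[0,-0.25,0.07,0,0,0,-1],[0,0,0,0,0,0,-1],[0,0,0,0,0,0,-1]]}}

```text
time: 9.63
tool_pos: [0.6531, 0.0195, 0.3231]
tool_rot: [0.005, 0.085, 0.996, -0.001]
contact_force: [3.5, -3.6, 6.9]
gripper_width: 0.11
grasp_force: 61.5
```

```bash
python3 -c "
from h import *
lid()"
```

```text
t 9.6333 case [  4.4654  28.962  323.1223] w [0.6531 0.0195 0.3231] F [ 3.5065 -3.5878  6.8671] g 0.11033749740709778 61.50083541870117
theta 1.2528384706437297 r 0.23652807739562795 Fcase [ 4.0617 -2.9445  6.8671]
```

Request:
{"api": "move_arm", "payload": {"rows": [[0,-0.25,0.08,0,0,0,-1],[0,-0.1,0.03,0,0,0,-1],[0,0,0,0,0,0,-1],[0,0,0,0,0,0,-1]]}}

```text
time: 9.97
tool_pos: [0.6529, 0.0181, 0.3228]
tool_rot: [0.006, 0.085, 0.996, 0.001]
contact_force: [4.7, 2.6, 8.0]
gripper_width: 0.109
grasp_force: 61.7
```

```bash
python3 -c "
from h import *
lid()"
```

```text
t 9.9667 case [  4.4695  27.5685 322.7521] w [0.6529 0.0181 0.3228] F [4.678  2.6024 8.0479] g 0.10881901062493239 61.67373239994049
theta 1.2467452498692728 r 0.23656612152311085 Fcase [4.1716 3.3546 8.0479]
```

Request:
{"api": "move_arm", "payload": {"rows": [[0,0,0,0,0,0,-0.3],[0,0,0,0,0,0,-0.3],[0,0,0,0,0,0,-0.3],[0,0,0,0,0,0,-0.3],[0,0,-2,0,0,0,-0.3],[0,0,-3,0,0,0,-0.3],[0,0,-3,0,0,0,-0.3],[0,0,0,0,0,0,0.2]]}}

```text
time: 10.63
tool_pos: [0.6518, 0.0172, 0.4037]
tool_rot: [0.005, 0.085, 0.996, -0.0]
contact_force: [0.9, 0.1, 1.8]
gripper_width: 0.476
grasp_force: 0.0
```

```bash
python3 -c "
from h import *
to(np.array([.4635,-.358,.05]))"
```

```text
t 10.6333 case [  3.5438  26.4589 403.7474] w [0.6518 0.0172 0.4037] F [0.9038 0.0743 1.8097] g 0.4758553766680004 0.0
shift [ 12.5714 -40.18    35.2267] turn [ 0.0307  0.5848 -0.0173]
```

Request:
{"api": "move_arm", "payload": {"rows": [[0,0,0,0,0.58,0,0.2],[1.1,-3.5,0,0,0,0,0.2],[1.1,-3.5,0,0,0,0,0.2],[1.1,-3.5,0,0,0,0,0.2],[1.1,-3.5,0,0,0,0,0.2],[1.1,-3.5,2,0,0,0,0.2],[1.1,-3.5,2,0,0,0,0.2],[1.1,-3.5,2,0,0,0,0.2],[1.1,-3.5,2,0,0,0,0.2],[1.1,-3.5,2,0,0,0,0.2],[1.1,-3.5,2,0,0,0,0.2],[1.1,-3.5,2,0,0,0,0.2],[0.5,-1.7,3,0,0,0,0.2],[0,0,3,0,0,0,0.2],[0,0,3,0,0,0,0.2],[0,0,3,0,0,0,0.2],[0,0,0,0,0,0,0.2],[0,0,0,0,0,0,0.2]]}}

```text
time: 12.13
tool_pos: [0.4543, -0.3547, 0.1343]
tool_rot: [-0.008, 0.085, 0.996, 0.003]
contact_force: [0.3, -0.1, 0.8]
gripper_width: 0.603
grasp_force: 0.0
```

```bash
python3 -c "
from h import *
to(np.array([.4635,-.358,.05]))
from plant import manip
import cv2
s=manip.grab_frame('side')['img'];t=manip.grab_frame('top')['img']
cv2.imwrite('pics/s4.png',s);cv2.imwrite('pics/t4.png',t)
o=np.zeros((600,800,3),np.uint8)
B=cv2.resize(t[145:265,270:370],None,fx=4.5,fy=4.5,interpolation=2);A=cv2.resize(s[120:260,250:370],None,fx=2.9,fy=2.9,interpolation=2)
o[:A.shape[0],:A.shape[1]]=A;o[:B.shape[0],350:350+B.shape[1]]=B
cv2.imwrite('pics/z4.png',cv2.convertScaleAbs(o,alpha=1.5))
for x in (-.055,0,.055): print(proj('top',W([x,-.05,.02])),proj('side',W([x,-.05,.02])))
"
```

```text
t 12.1333 case [-128.3366 -373.3984  134.2861] w [ 0.4543 -0.3547  0.1343] F [ 0.2574 -0.1029  0.8452] g 0.6032642687509503 0.0
shift [-1.1027 -0.2085  8.4108] turn [ 0.253  -0.9378 -0.0169]
[330.541  216.9964] [307.6421 233.8054]
[332.6339 199.6071] [326.7182 234.3808]
[334.6871 182.5476] [345.8235 234.9572]
```

View pics/z4.png

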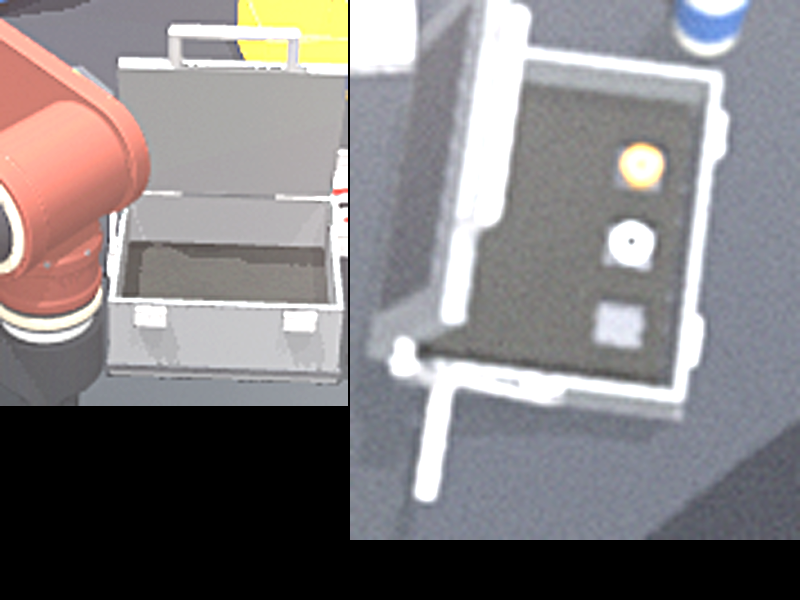

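The top view shows the lid standing by itself, brass and aluminium plugs in the +x and middle bays, and the -x bay empty at (329.4,216.8). Next I take the insert.

Request:
{"api": "move_arm", "payload": {"rows": [[0,0,0,0,-0.94,0,0.2],[-0.95,-0.17,0,0,0,0,0.2],[0,0,2.5,0,0,0,0.2],[0,0,2.5,0,0,0,0.2],[0,0,2,0,0,0,0.2],[0,0,1,0,0,0,0.2],[0,0,0,0,0,0,0.2],[0,0,0,0,0,0,0.2]]}}

```text
time: 12.9
tool_pos: [0.4664, -0.3602, 0.0586]
tool_rot: [0.004, 0.085, 0.996, -0.001]
contact_force: [0.3, -0.2, 0.5]
gripper_width: 0.6
grasp_force: 0.0
```

```bash
python3 -c "
from h import *
to(np.array([.4635,-.358,.05]))
T=lambda u,v:(270+(u-350+.5)/4.5-.5,145+(v+.5)/4.5-.5)
for p,z in (((619,325),.005),((619,325),.019),((641,165),.039),((631,243),.039)): print(K(onz('top',T(*p),z)))
print(K(onz('top',T(427,494),.1)),[T(427,494),T(446,375)])
"
```

```text
t 12.9 case [-115.4994 -376.7846   58.5774] w [ 0.4664 -0.3602  0.0586] F [ 0.2909 -0.1848  0.5291] g 0.5997287378446176 0.0
shift [0.3249 0.1674 0.8554] turn [-0.0293  0.4073 -0.0009]
[-0.0523 -0.0465  0.005 ]
[-0.0548 -0.0464  0.019 ]
[ 0.0538 -0.0482  0.039 ]
[-0.0013 -0.0478  0.039 ]
[-0.1899  0.0599  0.1   ] [(286.72222222222223, 254.38888888888889), (290.94444444444446, 227.94444444444446)]
```

Request:
{"api": "move_arm", "payload": {"rows": [[0,0,0,0,0.4,0,0.2],[0.25,0.2,0.4,0,0,0,0.2],[0,0,0.4,0,0,0,0.2],[0,0,0,0,0,0,-0.1],[0,0,0,0,0,0,-0.3],[0,0,0,0,0,0,-1],[0,0,0,0,0,0,-1],[0,0,0,0,0,0,-1],[0,0,0,0,0,0,-1],[0,0,0,0,0,0,-1]]}}

```text
time: 13.73
tool_pos: [0.4637, -0.3575, 0.05]
tool_rot: [-0.0, 0.085, 0.996, -0.0]
contact_force: [0.5, 0.6, 1.2]
gripper_width: 0.248
grasp_force: 58.7
```

```bash
python3 -c "
from h import *
to(np.array([.4638,-.3572,.05]))
print(K([.4638,-.3572,0]))
"
```

```text
t 13.7333 case [-118.5232 -374.6135   50.0184] w [ 0.4637 -0.3575  0.05  ] F [0.5422 0.59   1.1957] g 0.2484292296369638 58.667111992836
shift [0.0004 0.0338 0.0018] turn [-0.0159 -0.0181 -0.0076]
[-0.1185 -0.3743  0.    ]
```

Request:
{"api": "move_arm", "payload": {"rows": [[0,0,-2,0,0,0,-1],[0,0,-3,0,0,0,-1],[0,0,-3,0,0,0,-1],[0,0,-3,0,0,0,-1],[0,0,-3,0,0,0,-1],[-0.6,3.1,0,0,0,0,-1],[-0.6,3.1,0,0,0,0,-1],[-0.6,3.1,0,0,0,0,-1],[-0.6,3.1,0,0,0,0,-1],[-0.6,3.1,0,0,0,0,-1],[-0.6,3.1,0,0,0,0,-1],[-0.6,3.1,0,0,0,0,-1],[-0.6,3.1,0,0,0,0,-1],[-0.6,3.1,0,0,0,0,-1],[-0.6,3.1,0,0,0,0,-1],[0,1,0,0,0,0,-1],[0,0,0,0,0,0,-1],[0,0,0,0,0,0,-1],[0,0,0,0,0,0,-1]]}}

```text
time: 15.32
tool_pos: [0.5764, -0.0532, 0.1894]
tool_rot: [-0.001, 0.085, 0.996, -0.0]
contact_force: [-0.8, -0.6, -0.9]
gripper_width: 0.248
grasp_force: 58.9
```

```bash
python3 -c "
from h import *
to(W([-.0545,-.0482,.058]))
"
```

```text
t 15.3167 case [-58.8204 -55.6197 189.4099] w [ 0.5764 -0.0532  0.1894] F [-0.8287 -0.637  -0.9316] g 0.24842110036693388 58.93385410308838
shift [-0.4484  0.751  13.1399] turn [-0.0374 -0.0749 -0.0637]
```

Request:
{"api": "move_arm", "payload": {"rows": [[-0.43,0.74,0,0,0,0,-1],[0,0,2,0,0,0,-1],[0,0,2,0,0,0,-1],[0,0,2,0,0,0,-1],[0,0,2,0,0,0,-1],[0,0,1,0,0,0,-1],[0,0,0,0,0,0,-1],[0,0,0,0,0,0,-1],[0,0,0,0,0,0,-1]]}}

```text
time: 16.07
tool_pos: [0.5833, -0.0461, 0.1012]
tool_rot: [0.001, 0.085, 0.996, -0.0]
contact_force: [-0.4, 0.4, -0.7]
gripper_width: 0.254
grasp_force: 58.9
```

```bash
python3 -c "
from h import *
to(W([-.0545,-.0482,.056]))
"
```

```text
t 16.0667 case [-53.217  -47.4426 101.238 ] w [ 0.5833 -0.0461  0.1012] F [-0.3602  0.4277 -0.6925] g 0.2537115447446315 58.94186854362488
shift [ 0.1359 -0.0755  4.5236] turn [-0.005   0.0964 -0.0449]
```

Request:
{"api": "move_arm", "payload": {"rows": [[0.12,-0.07,0,0,0,0,-1],[0,0,1,0,0,0,-1],[0,0,1,0,0,0,-1],[0,0,1,0,0,0,-1],[0,0,0.7,0,0,0,-1],[0,0,0.3,0,0,0,-1],[0,0,0,0,0,0,-1],[0,0,0,0,0,0,-1]]}}

```text
time: 16.73
tool_pos: [0.5833, -0.045, 0.0615]
tool_rot: [0.002, 0.085, 0.996, 0.001]
contact_force: [2.2, 5.8, 7.4]
gripper_width: 0.25
grasp_force: 62.0
```

```bash
python3 -c "
from h import *
to(W([-.0545,-.0482,.055]))
"
```

```text
t 16.7333 case [-53.4652 -46.4013  61.5166] w [ 0.5833 -0.045   0.0615] F [2.1947 5.7808 7.4292] g 0.24984988884204556 62.00334548950195
shift [ 0.1061 -0.1813  0.6508] turn [0.1304 0.2234 0.0129]
```

Request:
{"api": "move_arm", "payload": {"rows": [[0,0.15,-0.1,0,0,0,-1],[0,0.15,0,0,0,0,-1],[0,0,0,0,0,0,-1],[0,0,0,0,0,0,-1]]}}

```text
time: 17.07
tool_pos: [0.5807, -0.0428, 0.0595]
tool_rot: [-0.001, 0.085, 0.996, 0.0]
contact_force: [-0.1, 0.8, -0.1]
gripper_width: 0.247
grasp_force: 61.8
```

```bash
python3 -c "
from h import *
to(W([-.0545,-.0482,.055]))
from plant import manip
import cv2
s=manip.grab_frame('side')['img'];t=manip.grab_frame('top')['img']
cv2.imwrite('pics/s5.png',s);cv2.imwrite('pics/t5.png',t)
o=np.zeros((520,800,3),np.uint8)
B=cv2.resize(t[145:265,280:370],None,fx=4.2,fy=4.2,interpolation=2);A=cv2.resize(s[180:260,280:370],None,fx=4.5,fy=4.5,interpolation=2)
o[:A.shape[0],:A.shape[1]]=A;o[:B.shape[0],410:410+B.shape[1]]=B
cv2.imwrite('pics/z5.png',cv2.convertScaleAbs(o,alpha=1.4))
"
```

```text
t 17.0667 case [-56.3858 -44.7065  59.528 ] w [ 0.5807 -0.0428  0.0595] F [-0.099   0.8017 -0.05  ] g 0.24719955533706361 61.76712155342102
shift [-0.1898 -0.3494  0.4522] turn [ 0.0084 -0.1531 -0.0078]
```

View pics/z5.png

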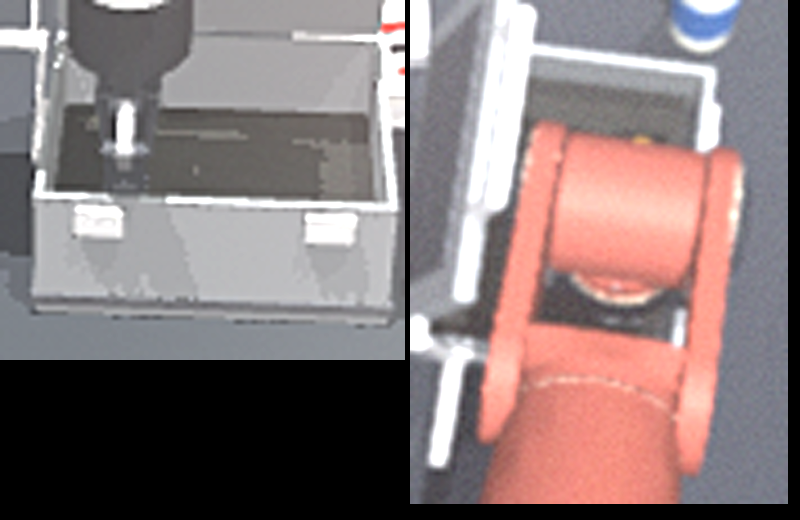

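The view shows the insert inside the -x bay between the fingers, and the contact force has gone. I'll lower it gently to the floor.

Request:
{"api": "move_arm", "payload": {"rows": [[0,0,0.2,0,0,0,-1],[0,0,0.2,0,0,0,-1],[0,0,0,0,0,0,-1],[0,0,0,0,0,0,-1]]}}

```text
time: 17.5
tool_pos: [0.5823, -0.0422, 0.0571]
tool_rot: [0.001, 0.085, 0.996, 0.001]
contact_force: [2.1, 4.3, 1.4]
gripper_width: 0.252
grasp_force: 62.1
```

```bash
python3 -c "
from h import *
st()
"
```

```text
t 17.5 case [-54.9237 -43.8405  57.1408] w [ 0.5823 -0.0422  0.0571] F [2.0805 4.2917 1.3968] g 0.25209869314306815 62.06590175628662
```

Request:
{"api": "move_arm", "payload": {"rows": [[0,0.2,0,0,0,0,-1],[0,0,0.15,0,0,0,-1],[0,0,0.1,0,0,0,-1],[0,0,0,0,0,0,-1],[0,0,0,0,0,0,-1]]}}

```text
time: 17.92
tool_pos: [0.5825, -0.0415, 0.0552]
tool_rot: [0.0, 0.085, 0.996, -0.0]
contact_force: [-0.6, 0.8, 6.1]
gripper_width: 0.253
grasp_force: 62.5
```

```bash
python3 -c "
from h import *
st()
"
```

```text
t 17.9167 case [-54.8278 -43.075   55.192 ] w [ 0.5825 -0.0415  0.0552] F [-0.6397  0.7597  6.1306] g 0.2527106148476751 62.504058480262756
```

Request:
{"api": "move_arm", "payload": {"rows": [[0,0,0,0,0,0,-0.35],[0,0,0,0,0,0,-0.2],[0,0,0,0,0,0,-0.1],[0,0,0,0,0,0,-0.1],[0,0,-1,0,0,0,-0.1],[0,0,-2,0,0,0,-0.1],[0,0,-3,0,0,0,-0.1],[0,0,-3,0,0,0,-0.1],[0,0,-3,0,0,0,-0.1],[0,0,-3,0,0,0,-0.1],[3.5,-1,-1,0,0,0,-0.1],[3.5,-1,0,0,0,0,-0.1],[3.5,0,0,0,0,0,-0.1]]}}

```text
time: 19.0
tool_pos: [0.4744, -0.0442, 0.2151]
tool_rot: [0.0, 0.085, 0.996, -0.001]
contact_force: [-0.3, 0.6, 0.4]
gripper_width: 0.451
grasp_force: 0.0
```

```bash
python3 -c "
from h import *
to(W([-.175,.05,.25]))
for p,n in (((286.7,254.4),'tip'),((290.94,227.94),'base')):
  for z in (.09,.1,.11,.12): print(n,z,K(onz('top',p,z)))
from plant import manip
import cv2
s=manip.grab_frame('side')['img'];t=manip.grab_frame('top')['img']
cv2.imwrite('pics/s6.png',s);cv2.imwrite('pics/t6.png',t)
o=np.zeros((600,800,3),np.uint8)
B=cv2.resize(t[145:275,270:370],None,fx=4.2,fy=4.2,interpolation=2);A=cv2.resize(s[120:260,250:340],None,fx=4,fy=4,interpolation=2)
o[:A.shape[0],:A.shape[1]]=A;o[:B.shape[0],370:370+B.shape[1]]=B
cv2.imwrite('pics/z6.png',cv2.convertScaleAbs(o,alpha=1.3))
"
```

```text
t 19.0 case [-160.9448  -64.0245  215.0953] w [ 0.4744 -0.0442  0.2151] F [-0.2996  0.5871  0.4434] g 0.4505837551731925 0.0
shift [ 1.4183 11.3969 -3.5035] turn [-0.06    0.0432 -0.0775]
tip 0.09 [-0.1892  0.0609  0.09  ]
tip 0.1 [-0.1899  0.06    0.1   ]
tip 0.11 [-0.1906  0.0591  0.11  ]
tip 0.12 [-0.1913  0.0581  0.12  ]
base 0.09 [-0.113   0.0595  0.09  ]
base 0.1 [-0.1143  0.0586  0.1   ]
base 0.11 [-0.1157  0.0577  0.11  ]
base 0.12 [-0.1171  0.0568  0.12  ]
```

View pics/z6.png

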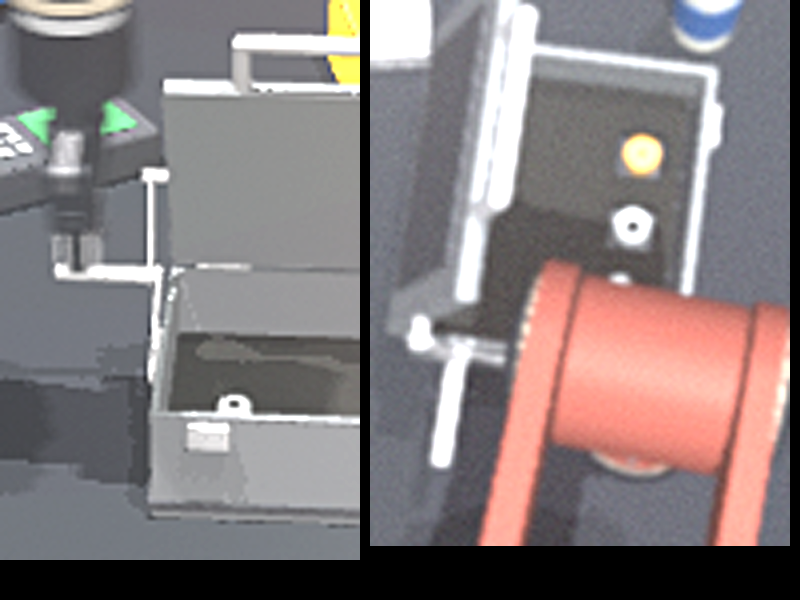

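```bash
python3 -c "
from h import *
S=lambda u,v:(250+(u+.5)/4-.5,120+(v+.5)/4-.5)
T=lambda u,v:(270+(u-370+.5)/4.2-.5,145+(v+.5)/4.2-.5)
print('insert',K(onz('side',S(234,404),.065)), 'top left edge', K(onz('top',T(610,280),.065)))
for a,b in (((57,271),(441,463)),((155,273),(459,355))):
  X,e=tri(S(*a),T(*b));print('peg',K(X),e)
y,z=np.array([-.0702,.0924]),0
"
```

```text
insert [-0.0541 -0.047   0.065 ] top left edge [-0.0473 -0.0367  0.065 ]
peg [-0.1913  0.0599  0.1043] 0.09155571855581002
peg [-0.1181  0.058   0.1061] 0.18805696058046806
```

The insert stands in the bay at about (308,221), and the peg triangulates to case y 59, z 105 mm. I'll grip the peg.

Request:
{"api": "move_arm", "payload": {"rows": [[0.4,3,0,0,0,0,-0.25],[0.3,3,0,0,0,0,-0.25],[0.3,3,1,0,0,0,-0.25],[0.3,3,1,0,0,0,-0.25],[0,0.3,2,0,0,0,-0.25],[0,0,1,0,0,0,-0.25],[0,0,0,0,0,0,-0.25],[0,0,0,0,0,0,-0.25]]}}

```text
time: 19.77
tool_pos: [0.4826, 0.0797, 0.1635]
tool_rot: [-0.001, 0.085, 0.996, -0.0]
contact_force: [0.3, 0.0, 0.2]
gripper_width: 0.377
grasp_force: 0.0
```

```bash
python3 -c "
from h import *
to(W([-.175,.059,.1045]))
"
```

```text
t 19.7667 case [-173.7012   59.5772  163.4609] w [0.4826 0.0797 0.1635] F [0.2995 0.0162 0.1807] g 0.37702970962204746 0.0
shift [ 0.1141 -0.0539  5.8964] turn [-0.0378 -0.1527 -0.0521]
```

Request:
{"api": "move_arm", "payload": {"rows": [[0.1,0,2,0,0,0,-0.25],[0,0,2,0,0,0,-0.25],[0,0,1.3,0,0,0,-0.25],[0,0,0.5,0,0,0,-0.25],[0,0,0,0,0,0,-0.25],[0,0,0,0,0,0,-0.45],[0,0,0,0,0,0,-0.6],[0,0,0,0,0,0,-1],[0,0,0,0,0,0,-1],[0,0,0,0,0,0,-1],[0,0,0,0,0,0,-1]]}}

```text
time: 20.68
tool_pos: [0.4832, 0.08, 0.1079]
tool_rot: [0.001, 0.085, 0.996, -0.0]
contact_force: [0.3, -3.9, 6.1]
gripper_width: 0.112
grasp_force: 58.7
```

```bash
python3 -c "
from h import *
to(W([-.175,.059,.1045]))
a=np.linspace(2.494,2.0,20)
for i in (0,):
  print(np.c_[-7.65*np.diff(np.cos(a)),-7.65*np.diff(np.sin(a))].round(3).tolist())
"
```

```text
t 20.6833 case [-173.2191   59.9374  107.9472] w [0.4832 0.08   0.1079] F [ 0.3329 -3.9345  6.0988] g 0.11247862625818568 58.65550696849823
shift [ 0.1789 -0.0936  0.3443] turn [-0.0328  0.1382 -0.0291]
[[-0.122, -0.157], [-0.126, -0.154], [-0.13, -0.15], [-0.134, -0.147], [-0.138, -0.144], [-0.141, -0.14], [-0.145, -0.136], [-0.148, -0.132], [-0.152, -0.128], [-0.155, -0.124], [-0.158, -0.12], [-0.161, -0.116], [-0.164, -0.112], [-0.167, -0.108], [-0.17, -0.103], [-0.173, -0.099], [-0.175, -0.094], [-0.177, -0.09], [-0.18, -0.085]]
```

Request:
{"api": "move_arm", "payload": {"rows": [[0,-0.12,-0.25,0,0,0,-1],[0,-0.13,-0.25,0,0,0,-1],[0,-0.13,-0.15,0,0,0,-1],[0,-0.13,-0.15,0,0,0,-1],[0,-0.14,-0.14,0,0,0,-1],[0,0,0,0,0,0,-1]]}}

```text
time: 21.18
tool_pos: [0.4814, 0.0744, 0.1152]
tool_rot: [0.001, 0.085, 0.996, 0.001]
contact_force: [5.7, -0.7, -4.5]
gripper_width: 0.116
grasp_force: 58.4
```

```bash
cat >> h.py <<'E'
def knee():
    s,R=st();k=K(s["tool_pos"]);dy,dz=-.001-k[1],k[2]-.0615
    a=np.arctan2(dz,dy);F=K(s["contact_force"]+W([0,0,0]))
    print("a",a,"r",np.hypot(dy,dz),"Fcase",F,"Frad",-F[1]*np.cos(a)+F[2]*np.sin(a),"Ftan(lock dir)",F[1]*np.sin(a)+F[2]*np.cos(a))
E
python3 -c "
from h import *
knee()
"
```

```text
t 21.1833 case [-174.0088   54.0596  115.2198] w [0.4814 0.0744 0.1152] F [ 5.6794 -0.6571 -4.5487] g 0.11554441279300962 58.41967463493347
a 2.3685110942920167 r 0.0769244822990983 Fcase [ 5.7088  0.3109 -4.5487] Frad -2.954009774234188 Ftan(lock dir) 3.472946176942717
```

Request:
{"api": "move_arm", "payload": {"rows": [[0,-0.14,-0.14,0,0,0,-1],[0,-0.14,-0.14,0,0,0,-1],[0,-0.15,-0.14,0,0,0,-1],[0,-0.15,-0.13,0,0,0,-1],[0,-0.15,-0.13,0,0,0,-1],[0,-0.15,-0.12,0,0,0,-1],[0,-0.16,-0.12,0,0,0,-1],[0,-0.16,-0.12,0,0,0,-1],[0,0,0,0,0,0,-1]]}}

```text
time: 21.93
tool_pos: [0.4797, 0.0632, 0.1264]
tool_rot: [0.001, 0.085, 0.996, 0.002]
contact_force: [5.5, 3.3, -1.5]
gripper_width: 0.116
grasp_force: 58.5
```

```bash
python3 -c "
from h import *
knee()
"
```

```text
t 21.9333 case [-173.8001   42.7907  126.3596] w [0.4797 0.0632 0.1264] F [ 5.4546  3.3035 -1.5027] g 0.11637538541179612 58.52817356586456
a 2.164657452162074 r 0.07825850624140701 Fcase [ 4.8187  4.1768 -1.5027] Frad 1.0917814537934762 Ftan(lock dir) 4.30248126766622
```

Request:
{"api": "move_arm", "payload": {"rows": [[0,-0.16,-0.1,0,0,0,-1],[0,-0.17,-0.1,0,0,0,-1],[0,-0.17,-0.1,0,0,0,-1],[0,-0.17,-0.1,0,0,0,-1],[0,-0.17,-0.09,0,0,0,-1],[0,-0.17,-0.09,0,0,0,-1],[0,0,0,0,0,0,-1]]}}

```text
time: 22.52
tool_pos: [0.4782, 0.0542, 0.1325]
tool_rot: [0.001, 0.085, 0.996, 0.003]
contact_force: [4.8, 6.8, 0.7]
gripper_width: 0.115
grasp_force: 58.5
```

```bash
python3 -c "
from h import *
knee()
"
```

```text
t 22.5167 case [-173.7559   33.6451  132.5417] w [0.4782 0.0542 0.1325] F [4.7621 6.8012 0.6879] g 0.11460306180863893 58.538870215415955
a 2.024534059063828 r 0.07903929339973957 Fcase [3.5458 7.5074 0.6879] Frad 3.908978825789366 Ftan(lock dir) 6.4462362090854555
```

```bash
cat >> h.py <<'E'
import cv2
def barrow(img):
    # row of bar (bright band) left part: template from s6 around the bar's left corner
    t=cv2.imread("pics/s6.png")[124:150,300:322]
    r=cv2.matchTemplate(img[90:240,290:335],t,cv2.TM_CCOEFF_NORMED);_,v,_,l=cv2.minMaxLoc(r);return v,l[0]+290,l[1]+90
E
python3 -c "
from h import *
from plant import manip
s=manip.grab_frame('side')['img'];cv2.imwrite('pics/s7.png',s)
for f in ('s2','s3','s6','s7'): print(f,barrow(cv2.imread('pics/%s.png'%f)))
for t in (1.0,1.1,1.2,1.25,1.3,1.35,1.4,1.45): print(t,proj('side',W([-.055,.095-.23*np.cos(t+.035),.09+.23*np.sin(t+.035)])))
"
```

```text
s2 (0.6934561729431152, 301, 117)
s3 (0.7489447593688965, 300, 121)
s6 (1.0, 300, 124)
s7 (0.8261471390724182, 301, 118)
1.0 [308.7624 146.1772]
1.1 [309.1033 138.9796]
1.2 [309.4451 132.4731]
1.25 [309.6149 129.5024]
1.3 [309.783  126.7301]
1.35 [309.9489 124.1623]
1.4 [310.1121 121.804 ]
1.45 [310.2722 119.659 ]
```

Request:
{"api": "move_arm", "payload": {"rows": [[0,-0.18,-0.07,0,0,0,-1],[0,-0.18,-0.07,0,0,0,-1],[0,-0.18,-0.07,0,0,0,-1],[0,-0.19,-0.06,0,0,0,-1],[0,0,0,0,0,0,-1],[0,0,0,0,0,0,-1]]}}

```text
time: 23.07
tool_pos: [0.4772, 0.0476, 0.1361]
tool_rot: [0.001, 0.085, 0.996, 0.004]
contact_force: [2.1, 6.8, 4.2]
gripper_width: 0.114
grasp_force: 58.5
```

```bash
python3 -c "
from h import *
knee()
from plant import manip
s=manip.grab_frame('side')['img'];cv2.imwrite('pics/s8.png',s);print(barrow(s))
"
```

```text
t 23.0667 case [-173.6931   27.0038  136.1434] w [0.4772 0.0476 0.1361] F [2.0623 6.8357 4.2457] g 0.11441062476342281 58.54408264160156
a 1.9297141484462428 r 0.07972362228325737 Fcase [0.8789 7.0857 4.2457] Frad 6.464080695575682 Ftan(lock dir) 5.142790546969011
(0.8846780061721802, 300, 120)
```

Request:
{"api": "move_arm", "payload": {"rows": [[0,-0.2,-0.2,0,0,0,-1],[0,-0.25,-0.16,0,0,0,-1],[0,-0.25,-0.1,0,0,0,-1],[0,-0.25,-0.08,0,0,0,-1],[0,-0.25,-0.07,0,0,0,-1],[0,0,0,0,0,0,-1]]}}

```text
time: 23.62
tool_pos: [0.4745, 0.0335, 0.1419]
tool_rot: [0.0, 0.085, 0.996, 0.001]
contact_force: [0.6, 1.7, 5.1]
gripper_width: 0.114
grasp_force: 58.5
```

```bash
python3 -c "
from h import *
knee()
from plant import manip
s=manip.grab_frame('side')['img'];cv2.imwrite('pics/s9.png',s);print(barrow(s))
"
```

```text
t 23.6167 case [-173.8968   12.6586  141.8948] w [0.4745 0.0335 0.1419] F [0.6225 1.6564 5.1258] g 0.1144923385817657 58.54353368282318
a 1.7390841042013836 r 0.08154677858071124 Fcase [0.334  1.7377 5.1258] Frad 5.344448450974735 Ftan(lock dir) 0.854616723255807
(0.9629091024398804, 300, 125)
```

```bash
cat >> h.py <<'E'
def pegz(img,y,xs=(-.15,-.14,-.13),zr=(.07,.16)):
    for x in xs:
        z=np.arange(*zr,.001);p=np.array([proj("side",W([x,y,a])) for a in z]);g=cv2.cvtColor(img,6).astype(np.float32)
        v=cv2.remap(g,p[:,0].astype(np.float32),p[:,1].astype(np.float32),1).ravel()
        w=np.clip(v-(v.max()+np.median(v))/2,0,None);print("peg x",x,"z",(w*z).sum()/w.sum(),"max",v.max(),"med",np.median(v),"band",z[w>0][[0,-1]])
E
python3 -c "
from h import *
pegz(cv2.imread('pics/s9.png'),.0127)
print('s6 check (y .059)');pegz(cv2.imread('pics/s6.png'),.059)
print('s0 check (y -.07)');pegz(cv2.imread('pics/side0.png'),-.0702)
"
```

```text
peg x -0.15 z 0.1343503141820127 max 205.46875 med 93.23242 band [0.129 0.139]
peg x -0.14 z 0.13444272954609401 max 207.78125 med 93.336914 band [0.129 0.139]
peg x -0.13 z 0.13425782020801738 max 205.32031 med 93.4375 band [0.128 0.139]
s6 check (y .059)
peg x -0.15 z 0.10525993633739932 max 255.0 med 93.26367 band [0.1  0.11]
peg x -0.14 z 0.10516279765795772 max 255.0 med 93.95654 band [0.1  0.11]
peg x -0.13 z 0.10504075817231345 max 255.0 med 93.819336 band [0.099 0.11 ]
s0 check (y -.07)
peg x -0.15 z 0.09421131746530767 max 254.76562 med 95.50391 band [0.088 0.1  ]
peg x -0.14 z 0.09408835639954964 max 254.86133 med 95.96094 band [0.088 0.1  ]
peg x -0.13 z 0.0940647504223015 max 255.0 med 96.08984 band [0.088 0.1  ]
```

```bash
python3 -c "
from h import *
a=np.linspace(1.764,.467,27)
print(np.c_[a[1:],-7.65*np.diff(np.cos(a)),-7.65*np.diff(np.sin(a))].round(2).tolist())
"
```

```text
[[1.71, -0.38, -0.06], [1.66, -0.38, -0.05], [1.61, -0.38, -0.03], [1.56, -0.38, -0.01], [1.51, -0.38, 0.01], [1.46, -0.38, 0.03], [1.41, -0.38, 0.05], [1.36, -0.38, 0.07], [1.32, -0.37, 0.09], [1.27, -0.37, 0.11], [1.22, -0.36, 0.12], [1.17, -0.35, 0.14], [1.12, -0.35, 0.16], [1.07, -0.34, 0.18], [1.02, -0.33, 0.19], [0.97, -0.32, 0.21], [0.92, -0.31, 0.22], [0.87, -0.3, 0.24], [0.82, -0.28, 0.25], [0.77, -0.27, 0.27], [0.72, -0.26, 0.28], [0.67, -0.24, 0.29], [0.62, -0.23, 0.31], [0.57, -0.21, 0.32], [0.52, -0.2, 0.33], [0.47, -0.18, 0.34]]
```

Request:
{"api": "move_arm", "payload": {"rows": [[0,-0.38,-0.08,0,0,0,-1],[0,-0.38,-0.06,0,0,0,-1],[0,-0.38,-0.04,0,0,0,-1],[0,-0.38,-0.02,0,0,0,-1],[0,-0.38,0,0,0,0,-1],[0,-0.38,0.02,0,0,0,-1],[0,0,0,0,0,0,-1]]}}

```text
time: 24.25
tool_pos: [0.47, 0.0097, 0.1429]
tool_rot: [-0.0, 0.085, 0.996, -0.001]
contact_force: [-0.2, -1.0, 5.5]
gripper_width: 0.111
grasp_force: 60.3
```

```bash
python3 -c "
from h import *
knee()
from plant import manip
s=manip.grab_frame('side')['img'];cv2.imwrite('pics/s10.png',s);print(barrow(s))
s0,_=st();pegz(s,K(s0['tool_pos'])[1])
"
```

```text
t 24.25 case [-174.3041  -11.5542  142.938 ] w [0.47   0.0097 0.1429] F [-0.1885 -1.005   5.4761] g 0.11117106140789319 60.288705825805664
a 1.4419172852744424 r 0.08211904696792856 Fcase [-0.0162 -1.0224  5.4761] Frad 5.562107241499296 Ftan(lock dir) -0.31010667942912407
(0.514729380607605, 304, 149)
t 24.3 case [-174.2933  -11.3902  142.9758] w [0.4701 0.0099 0.143 ] F [-0.8985 -1.8422  6.2614] g 0.10815533768867214 60.26566922664642
peg x -0.15 z 0.13513204612722973 max 206.42188 med 93.0 band [0.129 0.14 ]
peg x -0.14 z 0.13503258595396336 max 204.9082 med 93.50049 band [0.129 0.14 ]
peg x -0.13 z 0.13441717454565427 max 209.75 med 93.41406 band [0.129 0.14 ]
```

Request:
{"api": "move_arm", "payload": {"rows": [[0,-0.38,0.04,0,0,0,-1],[0,-0.38,0.06,0,0,0,-1],[0,-0.37,0.08,0,0,0,-1],[0,-0.37,0.1,0,0,0,-1],[0,-0.36,0.12,0,0,0,-1],[0,-0.35,0.14,0,0,0,-1],[0,-0.35,0.16,0,0,0,-1],[0,-0.34,0.18,0,0,0,-1],[0,0,0,0,0,0,-1]]}}

```text
time: 25.05
tool_pos: [0.4643, -0.0192, 0.1326]
tool_rot: [-0.001, 0.085, 0.996, -0.001]
contact_force: [0.6, -7.1, -2.5]
gripper_width: 0.109
grasp_force: 59.7
```

```bash
python3 -c "
from h import *
knee()
from plant import manip
s=manip.grab_frame('side')['img'];cv2.imwrite('pics/s11.png',s)
s0,_=st();pegz(s,K(s0['tool_pos'])[1])
"
```

```text
t 25.05 case [-175.1192  -41.0406  132.5871] w [ 0.4643 -0.0192  0.1326] F [ 0.5946 -7.0945 -2.4909] g 0.10943104799672147 59.70676124095917
a 1.0578284827982973 r 0.08158814112839835 Fcase [ 1.7835 -6.8924 -2.4909] Frad 1.212248148353038 Ftan(lock dir) -7.2277117668335364
t 25.1 case [-175.073   -40.9283  132.6854] w [ 0.4643 -0.0191  0.1327] F [ 2.1444 -7.1563 -2.584 ] g 0.1119775594009555 59.682451486587524
peg x -0.15 z 0.12459289253529518 max 210.4375 med 94.23096 band [0.118 0.129]
peg x -0.14 z 0.12440012850950334 max 207.59375 med 94.42383 band [0.118 0.13 ]
peg x -0.13 z 0.12390177597154328 max 208.75 med 94.83301 band [0.118 0.129]
```

Request:
{"api": "move_arm", "payload": {"rows": [[0,-0.33,0.19,0,0,0,-1],[0,-0.32,0.21,0,0,0,-1],[0,-0.31,0.22,0,0,0,-1],[0,-0.3,0.24,0,0,0,-1],[0,-0.28,0.25,0,0,0,-1],[0,-0.27,0.27,0,0,0,-1],[0,-0.26,0.28,0,0,0,-1],[0,-0.2,0.25,0,0,0,-1],[0,0,0,0,0,0,-1]]}}

```text
time: 25.85
tool_pos: [0.4598, -0.0411, 0.1124]
tool_rot: [-0.002, 0.085, 0.996, -0.001]
contact_force: [1.9, -7.3, -9.3]
gripper_width: 0.114
grasp_force: 58.9
```

```bash
python3 -c "
from h import *
knee()
from plant import manip
s=manip.grab_frame('side')['img'];cv2.imwrite('pics/s12.png',s)
s0,_=st();pegz(s,K(s0['tool_pos'])[1])
"
```

```text
t 25.85 case [-175.7782  -63.3889  112.3896] w [ 0.4598 -0.0411  0.1124] F [ 1.9463 -7.2631 -9.3225] g 0.11397531627200326 58.93090903759003
a 0.68423157532992 r 0.08051167330699079 Fcase [ 3.1443 -6.8304 -9.3225] Frad -0.5996599665694458 Ftan(lock dir) -11.541348826658572
t 25.9 case [-175.7122  -63.4117  112.5261] w [ 0.4599 -0.0411  0.1125] F [  1.6252  -7.7958 -10.9554] g 0.11129524655673902 58.808780908584595
peg x -0.15 z 0.10357568411829421 max 209.70703 med 92.15332 band [0.097 0.108]
peg x -0.14 z 0.10349381763726988 max 206.77734 med 92.63281 band [0.097 0.108]
peg x -0.13 z 0.10344299739489371 max 204.88965 med 92.93359 band [0.097 0.108]
```

Request:
{"api": "move_arm", "payload": {"rows": [[0,-0.2,0.26,0,0,0,-1],[0,-0.18,0.26,0,0,0,-1],[0,-0.12,0.2,0,0,0,-1],[0,0,0,0,0,0,-1],[0,0,0,0,0,0,-1]]}}

```text
time: 26.32
tool_pos: [0.4586, -0.0466, 0.1042]
tool_rot: [-0.002, 0.085, 0.996, -0.002]
contact_force: [4.9, -11.5, -16.7]
gripper_width: 0.113
grasp_force: 58.4
```

```bash
python3 -c "
from h import *
knee()
from plant import manip
s=manip.grab_frame('side')['img'];cv2.imwrite('pics/s13.png',s)
s0,_=st();pegz(s,K(s0['tool_pos'])[1])
"
```

```text
t 26.3167 case [-176.0428  -69.0156  104.2136] w [ 0.4586 -0.0466  0.1042] F [  4.9436 -11.5191 -16.6911] g 0.11322695876948165 58.394737243652344
a 0.5607515685293829 r 0.08031549790170454 Fcase [  6.817  -10.5194 -16.6911] Frad 0.03169972412581856 Ftan(lock dir) -19.729366350400582
t 26.3667 case [-176.0403  -69.0221  104.2266] w [ 0.4586 -0.0466  0.1042] F [  4.8322 -12.7218 -17.7414] g 0.11301163001703016 58.396453857421875
peg x -0.15 z 0.09369085558501392 max 209.71875 med 92.98047 band [0.087 0.099]
peg x -0.14 z 0.09382934685684434 max 209.5 med 93.25781 band [0.088 0.099]
peg x -0.13 z 0.09370304184202913 max 210.375 med 93.59961 band [0.088 0.099]
```

Request:
{"api": "move_arm", "payload": {"rows": [[0,-0.08,0.13,0,0,0,-1],[0,-0.05,0.1,0,0,0,-1],[0,0,0,0,0,0,-1],[0,0,0,0,0,0,-1]]}}

```text
time: 26.7
tool_pos: [0.459, -0.0472, 0.1035]
tool_rot: [-0.002, 0.085, 0.996, -0.001]
contact_force: [1.0, -8.5, -9.9]
gripper_width: 0.115
grasp_force: 58.8
```

```bash
python3 -c "
from h import *
knee()
from plant import manip
s=manip.grab_frame('side')['img'];cv2.imwrite('pics/s14.png',s)
s0,_=st();pegz(s,K(s0['tool_pos'])[1])
a=cv2.imread('pics/side0.png')
t=a[215:240,300:355]
for f in ('s13','s14'):
  b=cv2.imread('pics/%s.png'%f);_,v,_,l=cv2.minMaxLoc(cv2.matchTemplate(b[180:250,290:365],t,cv2.TM_CCOEFF_NORMED));print(f,v,l[0]+290-300,l[1]+180-215)
"
```

```text
t 26.7 case [-175.5837  -69.5809  103.4955] w [ 0.459  -0.0472  0.1035] F [ 0.9516 -8.4516 -9.8894] g 0.11485513708008245 58.830161690711975
a 0.549450961752485 r 0.08041739348767434 Fcase [ 2.3645 -8.1698 -9.8894] Frad 1.8028555459659739 Ftan(lock dir) -12.700155846868649
t 26.75 case [-175.5777  -69.5991  103.5011] w [ 0.459  -0.0473  0.1035] F [  0.5596  -9.1331 -10.0482] g 0.10711468105382466 58.83090376853943
peg x -0.15 z 0.09401406504387883 max 211.23438 med 93.13281 band [0.088 0.099]
peg x -0.14 z 0.09389269688215213 max 208.10645 med 93.106445 band [0.088 0.099]
peg x -0.13 z 0.09381723942296573 max 209.67969 med 93.52734 band [0.088 0.099]
s13 0.9658862948417664 0 0
s14 0.9638081192970276 0 0
```

The lid's bar matches its shut position to the pixel. I'll relax, release and retreat.

Request:
{"api": "move_arm", "payload": {"rows": [[0,-0.1,0.2,0,0,0,-1],[0,0,0,0,0,0,-1],[0,0,0,0,0,0,-0.3],[0,0,0,0,0,0,-0.2],[0,0,0,0,0,0,-0.2],[0,0,-2,0,0,0,-0.2],[0,0,-3,0,0,0,-0.2],[0,0,-3,0,0,0,-0.2],[3,0,-2,0,0,0,-0.2],[0,0,0,0,0,0,-0.2],[0,0,0,0,0,0,-0.2]]}}

```text
time: 27.67
tool_pos: [0.4313, -0.0421, 0.2055]
tool_rot: [0.003, 0.085, 0.996, -0.0]
contact_force: [-0.7, -0.3, -0.7]
gripper_width: 0.399
grasp_force: 0.0
```

```bash
python3 -c "
from h import *
st()
from plant import manip
s=manip.grab_frame('side')['img'];t=manip.grab_frame('top')['img'];cv2.imwrite('pics/s15.png',s)
a=cv2.imread('pics/side0.png')
q=a[215:240,300:355];_,v,_,l=cv2.minMaxLoc(cv2.matchTemplate(s[180:250,290:365],q,cv2.TM_CCOEFF_NORMED));print(v,l[0]-10,l[1]-35)
pegz(s,-.0702)
o=np.zeros((600,800,3),np.uint8);o[:400,:]=cv2.resize(s[100:400,:],(800,400));
o[400:,:300]=cv2.resize(t[130:270,240:450],(300,200));cv2.imwrite('pics/z15.png',o)
"
```

```text
t 27.6667 case [-203.7271  -69.2042  205.5135] w [ 0.4313 -0.0421  0.2055] F [-0.654  -0.2985 -0.6698] g 0.39939017765713414 0.0
0.9776961207389832 0 0
peg x -0.15 z 0.09377143366625673 max 209.2002 med 93.71875 band [0.088 0.099]
peg x -0.14 z 0.0930098232614663 max 212.84375 med 94.19141 band [0.088 0.098]
peg x -0.13 z 0.09302021008820599 max 214.41602 med 94.671875 band [0.088 0.098]
```

View pics/z15.png

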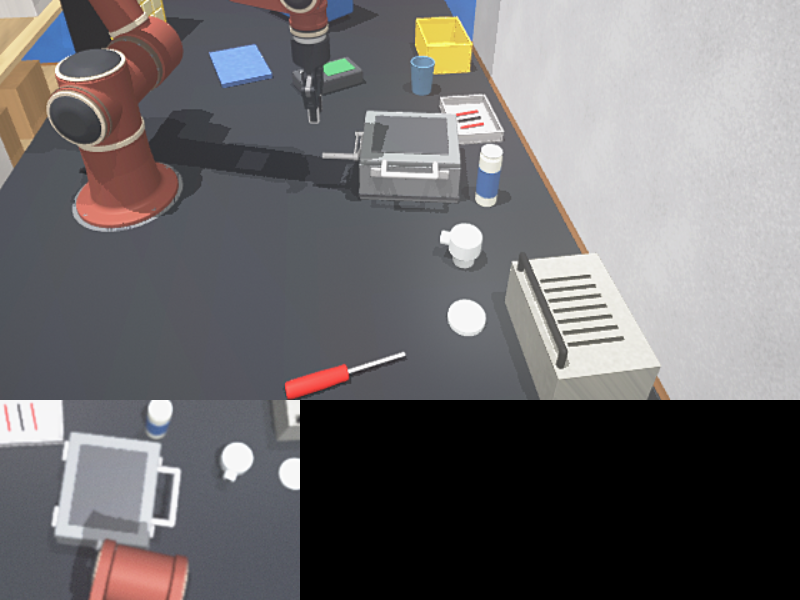

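The picture shows the lid shut, with its bar at about (410,172), the gripper clear of the case, and the bystanders in place.

```bash
python3 -c "
from plant import manip
print(manip.job_done())"
```

```text
the job is handed in; nothing more can be done
None
```

I handed the job in at about 27.7 s: the insert is in the bay that was empty, the lid is shut, and the gripper is clear of everything. The hand-in call returned no verdict, and under the closed lid I could not look at the insert again.

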